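# Fish the turner out from under the pan cover

## Robot

A 6-joint arm with a two-finger parallel gripper is mounted at the origin on the work surface. World frame = base frame: x ahead of the robot, y to its left, z up, the work surface at z = 0. Lengths are in m, angles in rad, forces in N, time in s.
With the tool pointing down it reaches from about 0.275 to 0.825 m from the base axis. Payload 4.9 kg.
Tool frame: the origin (TCP) lies midway between the tips of the shut fingers; the grasp point (between the pads) lies 19 mm behind it (bot.grip_depth is the distance from the TCP to the grasp point, in m); y points along the fingers, x is the direction in which the jaws open and shut, and the axes are right-handed (so a half turn about y gives the same grasp; the last joint's range is limited). The gripper opens to 85 mm and grips with 20 to 120 N. Pads are 22 mm wide; open, the fingers measure 114 mm over their backs; the gripper's body (76 mm by 85 mm) begins 54 mm behind the grasp point. The pads swing forward as they close: fully open they stand 13 mm farther back than shut.
Start: joints at [-1.328, 0.326, -0.193, 1.052, 0, 1.437], TCP at [0.202, -0.511, 0.231] pointing down, gripper open.
Joint ranges: [-2.65, 2.65], [-0.97, 1.79], [-1.3, 1.35], [-1.93, 2.1], [-1.47, 1.37], [-3.14, 3.14]. Speed limits (rad/s): [2.57, 2.57, 3.14, 3.14, 3.14, 3.14].

## Interface

Orientations are given as a unit quaternion [w, x, y, z].
In Python, from cell import bot gives the robot as it stands. Calls block until the motion is done:
- bot.move_pose(position, orientation): joint-space move of the TCP to a pose.
- bot.move_linear(position, speed=0.15, rotation=None, until_force=None): straight line of the TCP; rotation=None keeps the orientation; speed is the mean speed in m/s. With until_force (N) it stops when the force on the tool has changed by that much, and returns True; else False.
- bot.goto_joints(angles): joint-space move.
- bot.set_gripper(opening, grasp_force=None): opening from 0.0 (shut) to 1.0 (fully open); grasp_force is the grip in N (None keeps the last); returns when the fingers have stopped.
- bot.wait(seconds).
- bot.solve_ik(position, orientation): joint angles nearest the present ones, or None.
- bot.camera(name): name is "scene" or "top"; returns the picture (384x512x3 uint8, red, green, blue); there is no depth.
- bot.calibration(name): a dict with "mtx" (3x3 intrinsics, pixels), "extrinsics" (4x4, takes a point from world to camera coordinates). Camera axes: x right, y down, z forward; pixel columns grow to the right and rows downward; lengths in m; the calibration is good to about 2 mm. A picture is of the moment at which its call begins. calibration takes no time and is no camera call.
A pose or a line that the arm cannot do raises bot.PlanningError and nothing moves.
- bot.close_job(): hands the job in, once; it reports no verdict.
Trained networks look in the newest picture that a camera, given by its name, has taken for a name from the list of things; names that differ only in an ending like _2 or _b are one class to them, and where a whole thing is asked for, a point or a joint stands for the part that bears it (a point fixed in the world has none). Each returns a list of dicts, best first, with "confidence" (0 to 1); they miss things now and then, are a little off and sometimes report something else, mostly with a low value. They report only what shows in the picture. A call takes as long as a camera call.
- bot.search_frame(camera, thing): "bbox" ([left, top, width, height] in pixels, round what is visible of it).
Readings, each from a call of its own:
- bot.read_clock(): time.
- bot.read_joint_positions(): joint angles.
- bot.read_joint_vel(): joint speeds.
- bot.read_joint_efforts(): joint torques, N m.
- bot.read_position(): TCP position.
- bot.read_tool_rot(): TCP orientation.
- bot.read_ft_force(): force on the tool from outside, world axes, zero at the start.
- bot.read_moment(): the same for the moment, N m.
- bot.read_gripper_width(): opening from 0.0 (shut) to 1.0 (fully open).
Only numpy, scipy, OpenCV 4.12 (cv2) and the standard library are available. Lean on these libraries where they do the work, as an engineer would, in place of code of your own. Each camera call takes 0.05 s, during which the arm holds its last target.

## Task

Clear the covered hot-hold pan for cleaning: first drop the small lidded dip pot that stands on its cover into the open wash-up tub. Then grasp the long turner that lies inside the pan, its handle showing in the opening of the cover, tilt it so that it comes out through that opening, which is much shorter than the turner, and lift it right out. Finish while still holding the turner at rest in the air, every part of it at least 3 cm higher than the cover; leave the takeaway box, the squeeze bottle and the deli cup undisturbed.

Things in the scene. Friction and masses are not known exactly. Their poses are not given: they have to be found in the camera images.
- pan: Fixed covered stainless pan, 350 (x) by 180 (y) by 78 mm high; origin at the centre of its underside. Its inner floor is 4 mm above the origin, walls 4 mm thick. A flat fixed cover, 4 mm thick (underside at 74 mm, top at 78 mm), closes it but for one opening near its +x end, the end farther from the robot (see pan_opening).
- pan_opening (a point): Centre of the cover's rectangular opening, level with the cover's top (pan x +90 mm, height 78 mm); axes as the pan's. The opening is 140 mm long (pan x from +20 to +160 mm) and 160 mm wide (pan y from -80 to +80 mm).
- turner_grip (a point): Loose griddle turner, 265 mm long, about 0.16 kg, lying on the pan's floor within 0.1 rad of the pan's x axis, handle in the opening, blade hidden under the cover. This point: centre of the handle's section, 45 mm from its end, 10 mm above the turner's underside; +x towards the handle's end, +z up. Wooden handle 18 mm wide (y), 20 mm tall, from +45 to -85 mm along x.
- turner_end (a point): Centre of the handle's end face of the turner (+45 mm along its x from turner_grip).
- turner_tip (a point): Middle of the front edge of the turner's blade (-220 mm along the turner's x from turner_grip), its other end. The flat steel blade, 70 mm long, 70 mm wide, 4 mm thick, and the steel neck (14 mm wide, 6 mm high) between it and the handle are level with the handle's underside.
- pot_center (a point): Loose round dip pot with a fixed lid, white plastic, 49 mm across the lid (top 6 mm), 45 to 40 mm below it, 34 mm high, about 50 g; it stands upright on the pan's cover just before the opening. This point is its centre, half-way up.
- tub: Fixed open wash-up tub, grey plastic, 160 by 160 mm outside, 100 mm high, walls 4 mm; origin at the centre of its underside. It stands to the left or the right of the pan.
- clamshell: Bystander: closed white takeaway box, 190 by 190 by 75 mm, on the side of the pan where the tub is not; origin under its centre.
- squeeze: Bystander: squeeze bottle, 58 mm across, 185 mm high; origin under its centre.
- deli: Bystander: round deli cup with lid, 98 mm across, 63 mm high; origin under its centre.

How it is judged:
By the outcome, as a careful person would: the job done as asked, in the order asked, and still so for the second after the job is handed in, while the arm keeps its last pose, push and grip.
It also fails if it takes over 51 s, if anything falls off the work surface, if the arm or the gripper's body presses on something with over 40 N, if the wrist force passes 120 N, or if a joint passes its speed limit or range.

## Working session

There is one attempt and no reset: what is moved stays moved. The work goes in short steps, each a Python script; the robot and the scene stay as the last script left them, time stands still between calls to the robot, and variables do not carry over. Pictures are saved under pics/ and viewed, and the job is handed in when it is done.

```bash
ls; mkdir -p pics
python3 - <<'E'
from cell import bot
import cv2, numpy as np
np.set_printoptions(precision=4,suppress=True)
for c in ["scene","top"]:
    im=bot.camera(c); cv2.imwrite(f"pics/{c}0.png",cv2.resize(im[:,:,::-1],None,fx=1.5,fy=1.5,interpolation=cv2.INTER_CUBIC))
    k=bot.calibration(c); print(c,k["mtx"],k["extrinsics"])
    for t in ["pan","pan_opening","turner_grip","turner_end","pot_center","tub","clamshell","squeeze","deli"]:
        print(t,[(np.round(d["bbox"],1).tolist(),round(d["confidence"],2)) for d in bot.search_frame(c,t)[:2]])
print(bot.read_clock(),bot.read_tool_rot())
E
```

```text
pics
scene [[361.4107   0.     254.1887]
 [  0.     361.4107 184.788 ]
 [  0.       0.       1.    ]] [[-0.1299  0.9915 -0.012   0.0909]
 [ 0.8056  0.0985 -0.5842 -0.3934]
 [-0.5781 -0.0855 -0.8115  1.2173]
 [ 0.      0.      0.      1.    ]]
pan [([202.8, 121.6, 98.2, 142.8], 0.87)]
pan_opening [([201.7, 123.4, 98.2, 143.0], 0.71)]
turner_grip [([252.9, 185.6, 11.5, 54.5], 0.86)]
turner_end [([250.5, 183.0, 12.2, 54.7], 0.65)]
pot_center [([244.4, 150.3, 23.6, 25.2], 0.72)]
tub [([363.7, 135.1, 86.3, 83.1], 0.97)]
clamshell [([96.2, 120.2, 93.1, 75.1], 0.75), ([244.6, 152.1, 22.8, 23.1], 0.23)]
squeeze []
deli [([366.1, 243.7, 46.4, 55.6], 0.83)]
top [[427.1638   0.     255.6864]
 [  0.     427.1638 186.0566]
 [  0.       0.       1.    ]] [[-0.0302 -0.9994 -0.0145  0.0256]
 [-0.9969  0.0311 -0.0719  0.5413]
 [ 0.0723  0.0123 -0.9973  1.1768]
 [ 0.      0.      0.      1.    ]]
pan [([224.2, 124.0, 80.5, 134.6], 0.81)]
pan_opening [([226.3, 122.1, 79.3, 140.5], 0.98)]
turner_grip [([138.5, 111.4, 35.0, 35.9], 0.75), ([256.8, 151.4, 11.3, 32.1], 0.74)]
turner_end [([257.4, 146.4, 6.0, 36.8], 0.74)]
pot_center []
tub [([94.4, 187.1, 77.5, 65.9], 0.92)]
clamshell [([336.8, 178.3, 79.0, 74.4], 0.71)]
squeeze [([351.2, 107.2, 32.9, 29.6], 0.92)]
deli [([137.0, 111.7, 38.3, 34.4], 0.94)]
1.0 [ 0.5848 -0.5848  0.3975 -0.3975]
```

View pics/scene0.png

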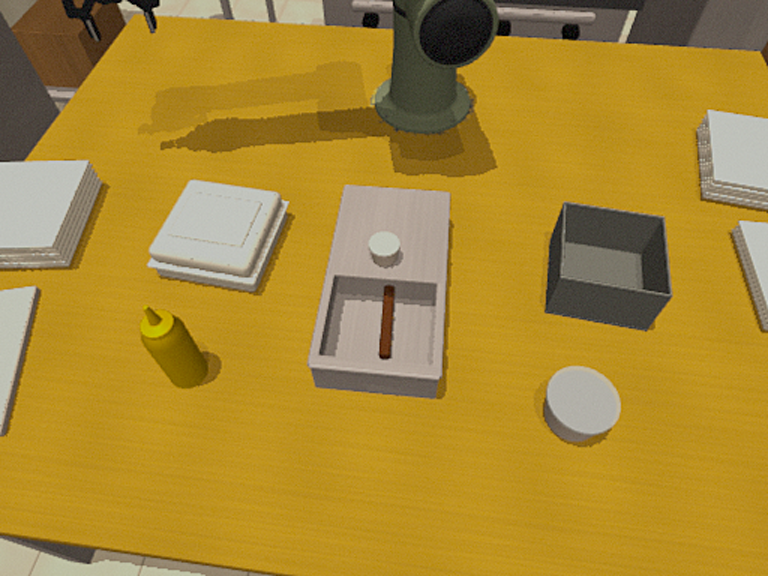

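View pics/top0.png

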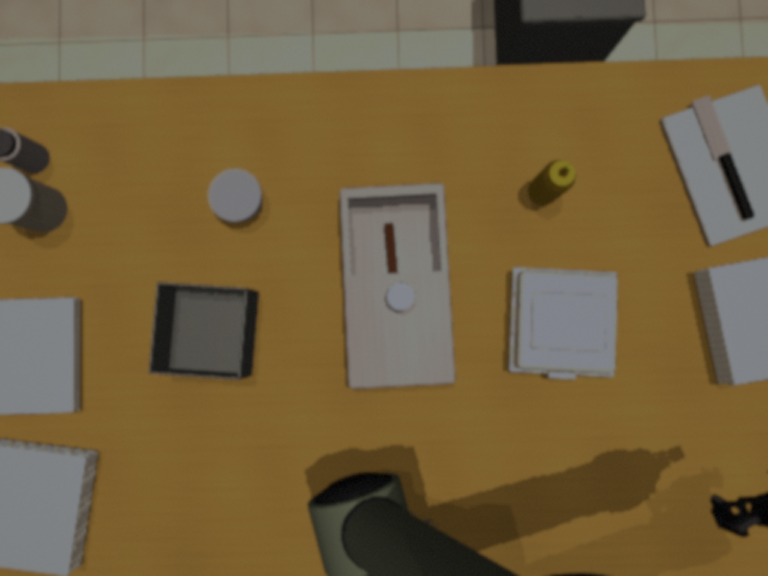

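Scene view: pan in the middle (≈312–450, 186–392 in the 1.5× picture), pot at (384,248), handle from (390,287) to (385,357), tub at right (+y), deli at (582,404). The top view agrees. I'll enlarge crops to measure.

Run:
```python
from cell import bot
import cv2
im=bot.camera("scene")[118:268,195:305,::-1]; a=cv2.resize(im,None,fx=4,fy=4,interpolation=cv2.INTER_CUBIC)
im=bot.camera("top")[115:265,215:310,::-1]; b=cv2.resize(im,None,fx=4,fy=4,interpolation=cv2.INTER_CUBIC)
b=cv2.convertScaleAbs(b,alpha=1.5)
cv2.imwrite("pics/sc.png",a);cv2.imwrite("pics/tc.png",b)
```

```text
(no output)
```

View pics/sc.png

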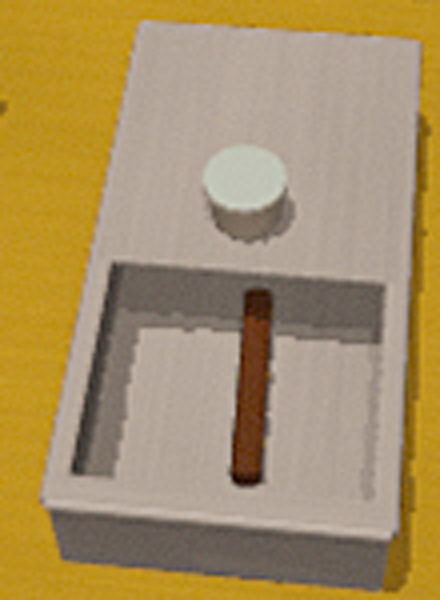

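View pics/tc.png

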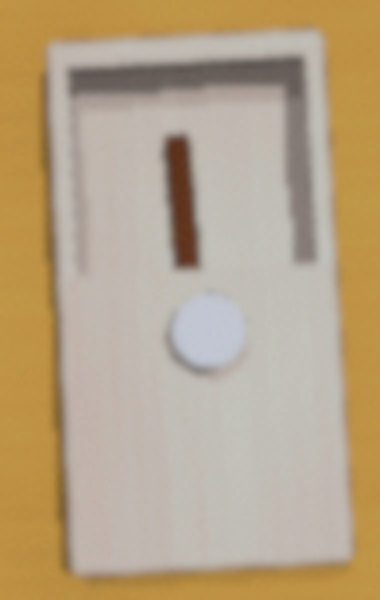

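```bash
cat > h.py <<'E'
from cell import bot
import numpy as np, cv2
from scipy.optimize import least_squares
from scipy.spatial.transform import Rotation as R
np.set_printoptions(precision=4,suppress=True)
def ray(c,uv,z):
    k=bot.calibration(c);E=k["extrinsics"];d=np.linalg.inv(k["mtx"])@[uv[0],uv[1],1]
    Rm=E[:3,:3];o=-Rm.T@E[:3,3];d=Rm.T@d
    return o+d*(z-o[2])/d[2]
S=lambda u,v:(195+(u-1.5)/4,118+(v-1.5)/4)   # crop->px
T=lambda u,v:(215+(u-1.5)/4,115+(v-1.5)/4)
E
python3 - <<'E'
from h import *
sc=[(140,22),(420,42),(393,533),(45,503)]; tc=[(72+280,558),(72,575),(48,44),(322,30)]
# local order: near -y, near +y, far +y, far -y ; scene right=+y, top left=+y
loc=np.array([[-.175,-.09],[-.175,.09],[.175,.09],[.175,-.09]])
A=np.array([ray("scene",S(*p),.078)[:2] for p in sc]);B=np.array([ray("top",T(*p),.078)[:2] for p in tc])
print(A,B)
for P,L in((A,loc),(B,loc),(np.r_[A,B],np.r_[loc,loc])):
    f=lambda q:(L@np.array([[np.cos(q[2]),np.sin(q[2])],[-np.sin(q[2]),np.cos(q[2])]])+q[:2]-P).ravel()
    r=least_squares(f,[.5,0,0]);print("pan",r.x,np.sqrt(2*r.cost/len(P)))
print("pot",ray("scene",S(245,181),.112),ray("top",T(207,331),.112))
print("handle end",ray("scene",S(246,469),.024),ray("top",T(175.5,135),.024))
print("handle nr",ray("scene",S(258,291),.024),ray("top",T(187,267),.024))
for c,t in(("scene","tub"),("top","tub"),("top","deli"),("top","squeeze"),("top","clamshell")):
    bot.camera(c); r=bot.search_frame(c,t)
    if r: b=r[0]["bbox"];print(c,t,ray(c,(b[0],b[1]),.08),ray(c,(b[0]+b[2],b[1]+b[3]),.08))
E
```

```text
[[ 0.3554 -0.1098]
 [ 0.3519  0.0751]
 [ 0.703   0.0814]
 [ 0.7085 -0.0994]] [[ 0.3544 -0.1097]
 [ 0.3486  0.0747]
 [ 0.7032  0.0816]
 [ 0.7066 -0.103 ]]
pan [ 0.5297 -0.0132  0.0238] 0.0021567271674677283
pan [ 0.5282 -0.0141  0.0204] 0.0029710934477263033
pan [ 0.529  -0.0136  0.0221] 0.00276214894584937
pot [ 0.5092 -0.0197  0.112 ] [ 0.5051 -0.0188  0.112 ]
handle end [ 0.6476 -0.0021  0.024 ] [ 0.6474 -0.0022  0.024 ]
handle nr [ 0.5242 -0.0103  0.024 ] [ 0.5542 -0.0074  0.024 ]
top tub [0.543  0.4289 0.08  ] [0.3638 0.235  0.08  ]
top deli [0.749  0.3227 0.08  ] [0.6473 0.2273 0.08  ]
top squeeze [ 0.7364 -0.252   0.08  ] [ 0.6643 -0.3366  0.08  ]
top clamshell [0.5229 0.0062 0.08  ] [ 0.486  -0.0454  0.08  ]
```

```bash
cat >> h.py <<'E'
def quat(yaw,th=0,flip=1):
    # tool y=down (approach), tool x = jaw along lateral dir; th tips handle end(+x) upward
    M=np.column_stack([[0,flip,0],[0,0,-1],np.cross([0,flip,0],[0,0,-1])])
    q=(R.from_euler('z',yaw)*R.from_euler('y',-th)*R.from_matrix(M)).as_quat()
    return np.r_[q[3],q[:3]]
E
python3 - <<'E'
from h import *
q=bot.read_tool_rot();print(R.from_quat(np.r_[q[1:],q[0]]).as_matrix(), bot.grip_depth)
print("tub",ray("top",(203/1.5,331/1.5),.1),ray("scene",(613/1.5,238/1.5),.1))
for f in(1,-1):
    for p,yw,th in(([.507,-.0193,.2],.02,0),([.45,.33,.2],.02,0),([.6,-.005,.006],.06,0),([.62,-.005,.1],.06,.35),([.72,.002,.25],.06,.6),([.72,.002,.25],.06,.9)):
        print(f,th,bot.solve_ik(p,quat(yw,th,f)))
E
```

```text
[[ 0.3679  0.      0.9298]
 [-0.9298  0.      0.3679]
 [-0.     -1.      0.    ]] 0.0187
tub [0.4554 0.3245 0.1   ] [0.4436 0.3346 0.1   ]
1 0 [-0.1836  0.2723 -0.3524  0.9461  0.     -0.2036]
1 0 [ 0.5005  0.3633 -0.2216  0.9859  0.      0.4805]
1 0 [-0.1313  0.6461 -0.312   0.6127  0.     -0.1913]
1 0.35 [-0.1648  0.3692 -0.5897  0.27    0.0765 -0.2116]
1 0.6 [-0.1496  0.2518 -0.4449  0.2843  0.1177 -0.1738]
1 0.9 [-0.1785  0.2086 -0.7736 -0.2974  0.1861 -0.15  ]
-1 0 [-0.1836  0.2723 -0.3524  0.9461  0.      2.938 ]
-1 0 [ 0.5005  0.3633 -0.2216  0.9859  0.     -2.6611]
-1 0 [-0.1313  0.6461 -0.312   0.6127  0.      2.9503]
-1 0.35 [-0.1648  0.3692 -0.5897  0.27    0.0765  2.93  ]
-1 0.6 [-0.1496  0.2518 -0.4449  0.2843  0.1177  2.9678]
-1 0.9 [-0.1785  0.2086 -0.7736 -0.2974  0.1861  2.9916]
```

```bash
cat > plan.py <<'E'
import numpy as np
from scipy.optimize import minimize,differential_evolution
def outl():
    s=np.linspace(0,.265,200); h=np.where(s<.07,.004,np.where(s<.135,.006,.020))
    P=np.r_[np.c_[s,0*s],np.c_[s,h],[[.1349,z] for z in np.linspace(.006,.02,8)],[[.265,z] for z in np.linspace(0,.02,8)]]
    # fingers (at s=.22): tips reach 1mm.. ; gripper body
    return P
O=outl()
G=np.array([[.22+x,z] for x in(-.043,-.02,0,.02,.043) for z in(.0725,.09)]+[[.22+x,z] for x in(-.011,.011) for z in(.002,.03,.06)])
boxes=[(-.5,.02,.074,.078),(.16,.3,-.1,.078),(-.5,.3,-.1,.004)]
def sd(P,b):
    x0,x1,z0,z1=b;dx=np.maximum(x0-P[:,0],P[:,0]-x1);dz=np.maximum(z0-P[:,1],P[:,1]-z1)
    return np.hypot(np.maximum(dx,0),np.maximum(dz,0))+np.minimum(np.maximum(dx,dz),0)
def clr(xt,zt,th):
    c,s=np.cos(th),np.sin(th);A=np.r_[O,G]@np.array([[c,s],[-s,c]])+[xt,zt]
    return min(sd(A,b).min() for b in boxes)
if __name__=="__main__":
    for xt in np.arange(-.146,.08,.015):
        r=[(clr(xt,z,t),z,t) for z in np.arange(.006,.1,.004) for t in np.arange(0,.8,.04)]
        c,z,t=max(r); print(round(xt,3),"clr %.4f z %.3f th %.2f"%(c,z,t))
E
python3 plan.py
```

```text
-0.146 clr 0.0240 z 0.030 th 0.00
-0.131 clr 0.0240 z 0.030 th 0.00
-0.116 clr 0.0200 z 0.098 th 0.76
-0.101 clr 0.0200 z 0.098 th 0.76
-0.086 clr 0.0200 z 0.098 th 0.76
-0.071 clr 0.0200 z 0.098 th 0.76
-0.056 clr 0.0200 z 0.098 th 0.76
-0.041 clr 0.0200 z 0.098 th 0.76
-0.026 clr 0.0220 z 0.026 th 0.40
-0.011 clr 0.0226 z 0.030 th 0.44
0.004 clr 0.0260 z 0.030 th 0.52
0.019 clr 0.0300 z 0.034 th 0.52
0.034 clr 0.0336 z 0.038 th 0.60
0.049 clr 0.0380 z 0.042 th 0.76
0.064 clr 0.0483 z 0.098 th 0.44
0.079 clr 0.0613 z 0.098 th 0.60
```

Run:
```python
from h import *
q=quat(.02)
bot.move_pose([.507,-.0193,.2],q)
bot.move_linear([.507,-.0193,.088],.15)
bot.set_gripper(0.0,30); print("w",bot.read_gripper_width())
bot.move_linear([.507,-.0193,.2],.2); print("w",bot.read_gripper_width(),bot.read_clock())
for c in["scene"]:cv2.imwrite(f"pics/{c}1.png",cv2.resize(bot.camera(c)[:,:,::-1],None,fx=1.5,fy=1.5))
```

```text
w 0.5493147468124813
w 0.5455477594546284 5.7417
```

View pics/scene1.png

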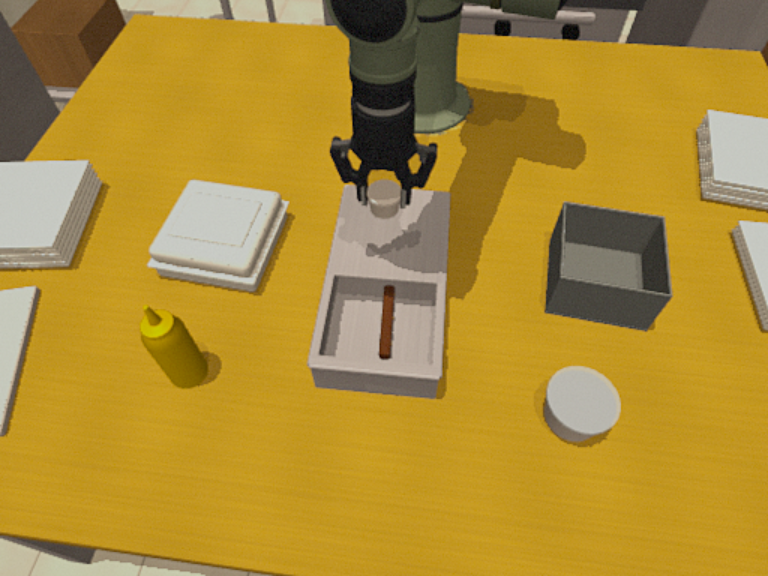

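The pot is in the jaws at about (384,195), lifted clear of the cover. On to the tub.

Run:
```python
from h import *
q=quat(.02)
bot.move_linear([.45,.328,.2],.35); print("w",bot.read_gripper_width())
bot.move_linear([.45,.328,.065],.2)
bot.set_gripper(1.0); bot.wait(.3)
bot.move_linear([.45,.328,.2],.25)
bot.move_pose([.45,.15,.25],q)
print(bot.read_clock())
cv2.imwrite("pics/scene2.png",cv2.resize(bot.camera("scene")[:,:,::-1],None,fx=1.5,fy=1.5))
print(bot.search_frame("scene","pot_center"))
```

```text
w 0.547653039215415
10.0
[{'bbox': [384.4, 167.7, 24.0, 18.5], 'confidence': 0.84}]
```

View pics/scene2.png

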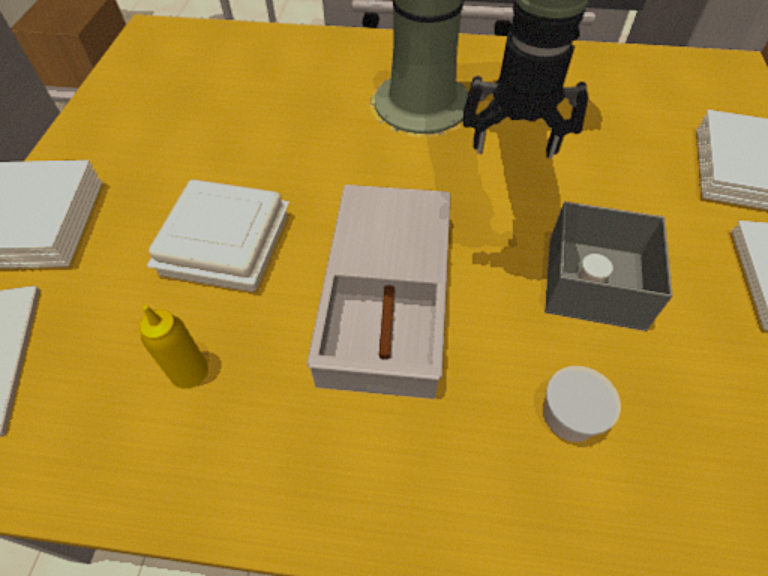

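Pot is in the tub (white disc at (597,267)). Cover is clear. Now check the extraction path.

```bash
cat > path.py <<'E'
from plan import *
import plan
W=[(-.146,.0045,0),(-.145,.011,0),(-.138,.012,.2),(-.105,.013,.27),(-.07,.018,.36),(-.03,.028,.42),(.01,.045,.5),(.045,.09,.5),(.03,.17,.5)]
H=.0035
def tcp(w):
    x,z,t=w;c,s=np.cos(t),np.sin(t);return np.array([x+c*.22-s*H,z+s*.22+c*H])
def world(w,g=(.6026,-.0048),yaw=.063):
    d=tcp(w)[0]-tcp(W[0])[0];return [g[0]+d*np.cos(yaw),g[1]+d*np.sin(yaw),tcp(w)[1]]
if __name__=="__main__":
    for a,b in zip(W,W[1:]):
        m=9
        for f in np.linspace(0,1,11):
            T=(1-f)*tcp(a)+f*tcp(b);t=(1-f)*a[2]+f*b[2];c,s=np.cos(t),np.sin(t)
            m=min(m,clr(T[0]-c*.22+s*H,T[1]-s*.22-c*H,t))
        print(b,"minclr %.4f"%m,np.round(world(b),3))
    from h import *
    for w in W: print(w[2],bot.solve_ik(world(w),quat(.063,w[2])))
E
python3 path.py
```

```text
(-0.145, 0.011, 0) minclr 0.0005 [ 0.604 -0.005  0.014]
(-0.138, 0.012, 0.2) minclr 0.0070 [ 0.606 -0.005  0.059]
(-0.105, 0.013, 0.27) minclr 0.0055 [ 0.635 -0.003  0.075]
(-0.07, 0.018, 0.36) minclr 0.0049 [ 0.663 -0.001  0.099]
(-0.03, 0.028, 0.42) minclr 0.0140 [0.698 0.001 0.121]
(0.01, 0.045, 0.5) minclr 0.0162 [0.73  0.003 0.154]
(0.045, 0.09, 0.5) minclr 0.0063 [0.765 0.005 0.199]
(0.03, 0.17, 0.5) minclr 0.0277 [0.75  0.004 0.279]
0 [-0.1304  0.647  -0.3032  0.6206  0.     -0.1934]
0 [-0.1301  0.6396 -0.2962  0.6351  0.     -0.1931]
0.2 [-0.1508  0.4724 -0.4944  0.4084  0.0422 -0.2097]
0.27 [-0.1475  0.4602 -0.4847  0.3616  0.0558 -0.2031]
0.36 [-0.1465  0.4322 -0.4925  0.2933  0.0733 -0.1964]
0.42 [-0.14    0.4326 -0.4501  0.2757  0.0823 -0.1857]
0.5 [-0.1364  0.4127 -0.4266  0.2399  0.0951 -0.1755]
0.5 [-0.1251  0.4201 -0.28    0.3781  0.0898 -0.1656]
0.5 [-0.1298  0.327  -0.2019  0.5498  0.092  -0.1697]
```

```bash
cat > opt.py <<'E'
import path; from path import *
def mc(a,b):
    m=9
    for f in np.linspace(0,1,9):
        T=(1-f)*tcp(a)+f*tcp(b);t=(1-f)*a[2]+f*b[2];c,s=np.cos(t),np.sin(t)
        m=min(m,clr(T[0]-c*.22+s*H,T[1]-s*.22-c*H,t))
    return m
W=[list(w) for w in W]; rng=np.random.default_rng(0)
sc=lambda W,i:min(mc(W[i-1],W[i]),mc(W[i],W[i+1]))
for it in range(1500):
    i=rng.integers(2,8);o=W[i][:];b=sc(W,i);W[i]=list(np.array(o)+rng.normal(size=3)*[.004,.003,.03])
    if sc(W,i)<b or W[i][2]>.65: W[i]=o
for w,v in zip(W,W[1:]): print(np.round(v,3).tolist(),round(mc(w,v),4))
E
python3 opt.py
```

```text
[-0.145, 0.011, 0.0] 0.0005
[-0.135, 0.035, 0.067] 0.007
[-0.108, 0.012, 0.248] 0.0076
[-0.006, 0.027, 0.523] 0.0081
[-0.041, 0.024, 0.374] 0.0184
[-0.013, 0.024, 0.494] 0.0185
[0.065, 0.06, 0.467] 0.02
[0.03, 0.17, 0.5] 0.0268
```

```bash
sed -i 's/^W=.*/W=[(-.146,.0045,0),(-.145,.011,0),(-.136,.013,.17),(-.108,.012,.25),(-.075,.017,.32),(-.04,.023,.40),(-.008,.026,.5),(.06,.06,.48),(.03,.17,.5)]/' path.py; python3 path.py | head -8
python3 - <<'E'
from h import *; from path import W,world
q=quat(.063)
bot.set_gripper(.65)
p=np.array(world(W[0])); p[2]=.0075
bot.move_pose([p[0],p[1],.15],q)
print("hit",bot.move_linear(p.tolist(),.1,until_force=8),bot.read_position())
bot.set_gripper(0,100); print("w",bot.read_gripper_width(),bot.read_ft_force())
for w in W[1:3]: 
    bot.move_linear(world(w),.06,quat(.063,w[2])); print(bot.read_gripper_width(),bot.read_ft_force(),bot.read_moment())
print(bot.read_clock())
cv2.imwrite("pics/scene3.png",cv2.resize(bot.camera("scene")[100:300,150:350,::-1],None,fx=3,fy=3))
cv2.imwrite("pics/top3.png",cv2.resize(bot.camera("top")[80:280,180:360,::-1],None,fx=3,fy=3))
E
```

```text
(-0.145, 0.011, 0) minclr 0.0005 [ 0.604 -0.005  0.014]
(-0.136, 0.013, 0.17) minclr 0.0070 [ 0.609 -0.004  0.054]
(-0.108, 0.012, 0.25) minclr 0.0080 [ 0.633 -0.003  0.07 ]
(-0.075, 0.017, 0.32) minclr 0.0070 [ 0.661 -0.001  0.09 ]
(-0.04, 0.023, 0.4) minclr 0.0130 [0.69  0.001 0.112]
(-0.008, 0.026, 0.5) minclr 0.0176 [0.712 0.002 0.135]
(0.06, 0.06, 0.48) minclr 0.0220 [0.782 0.007 0.165]
(0.03, 0.17, 0.5) minclr 0.0302 [0.75  0.004 0.279]
hit False [ 0.6032 -0.0049  0.0082]
w 0.18053717416931564 [-2.0652 -0.2934  7.4342]
0.17776806394221192 [-0.7467 -0.0501 -0.9107] [-0.0142 -0.1065  0.0534]
0.18290516890860484 [ 0.1587  0.2234 -1.5195] [ 0.0472  0.0803 -0.0277]
14.55
```

View pics/scene3.png

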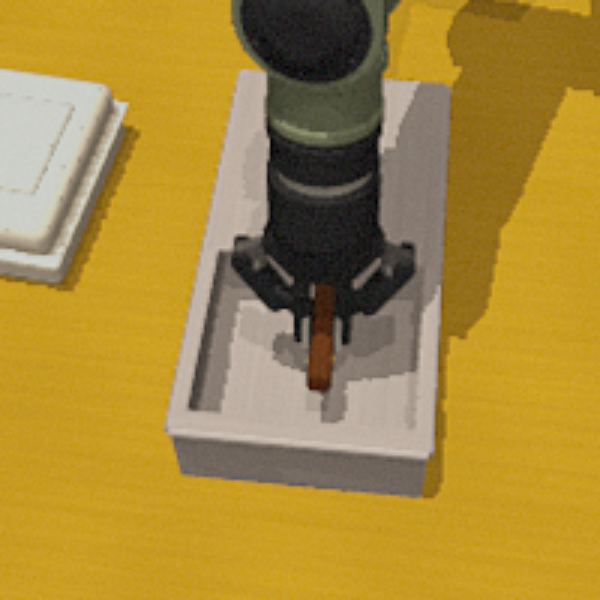

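View pics/top3.png

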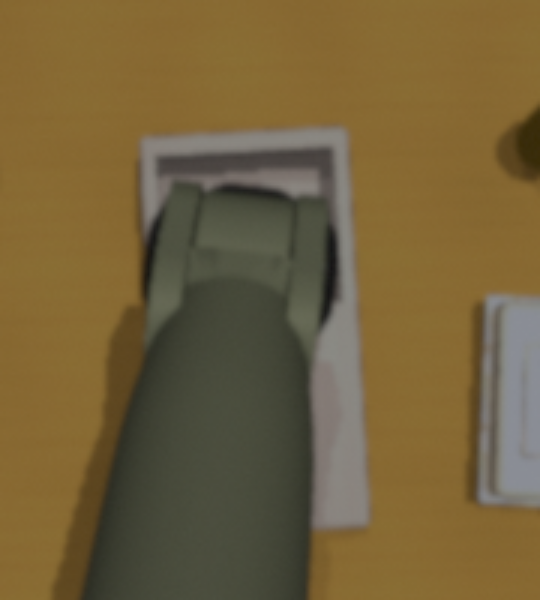

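The handle is held, with its end at (318,388) in the crop, and the force reads about the turner's weight. Compare this with the predicted end, then continue with force guards.

Run:
```python
from h import *; from path import W,world
def proj(c,p):
    k=bot.calibration(c);E=k["extrinsics"];v=k["mtx"]@(E[:3,:3]@p+E[:3,3]);return v[:2]/v[2]
def pred(w,s,h):
    q=bot.read_tool_rot();M=R.from_quat(np.r_[q[1:],q[0]]).as_matrix()
    # turner x = ±tool z
    u=M[:,2];u=u*np.sign(u[0]);up=-M[:,1]
    return bot.read_position()+u*(s-.22)+up*(h-.0035)
for h in(0,.02): print("pred end crop",(proj("scene",pred(0,.265,h))-[150,100])*3)
for w in W[3:]:
    hit=bot.move_linear(world(w),.08,quat(.063,w[2]),until_force=12)
    print(hit,bot.read_gripper_width(),bot.read_ft_force(),bot.read_moment(),bot.read_clock())
    if hit: break
    if w is W[6]:
        bot.wait(.05);cv2.imwrite("pics/scene4.png",cv2.resize(bot.camera("scene")[:,:,::-1],None,fx=1.5,fy=1.5))
bot.wait(.5)
for s,h in((.265,0),(.265,.02),(0,0)): print("pred",proj("scene",pred(0,s,h))*1.5,pred(0,s,h))
cv2.imwrite("pics/scene5.png",cv2.resize(bot.camera("scene")[:,:,::-1],None,fx=1.5,fy=1.5))
cv2.imwrite("pics/top5.png",cv2.resize(bot.camera("top")[:,:,::-1],None,fx=1.5,fy=1.5))
```

```text
pred end crop [317.6271 390.5265]
pred end crop [317.7005 373.1504]
False 0.17869358491296586 [-1.571  -0.0345 -1.9495] [ 0.0067  0.1787 -0.0053] 15.1583
False 0.1787257298916864 [ 0.2518 -0.5344 -1.5594] [ 0.0226  0.282  -0.0419] 15.7417
False 0.18068446726757573 [-0.0615 -0.0733 -0.943 ] [ 0.0224  0.4581 -0.0225] 16.3417
False 0.1831028461589366 [ 0.8627  0.2804 -1.3004] [-0.0316  0.5033 -0.0232] 16.8833
False 0.18290360078153917 [-0.6681  0.4139 -1.805 ] [-0.0182  0.5288 -0.0115] 18.0917
False 0.18135135439824732 [ 0.2064 -0.1456 -1.6097] [ 0.0014  0.4903 -0.0108] 19.7167
pred [372.5151 351.256 ] [0.7908 0.0071 0.297 ]
pred [372.8271 333.3503] [0.7812 0.0065 0.3146]
pred [387.5611 246.1411] [ 0.5587 -0.0075  0.17  ]
```

View pics/scene5.png

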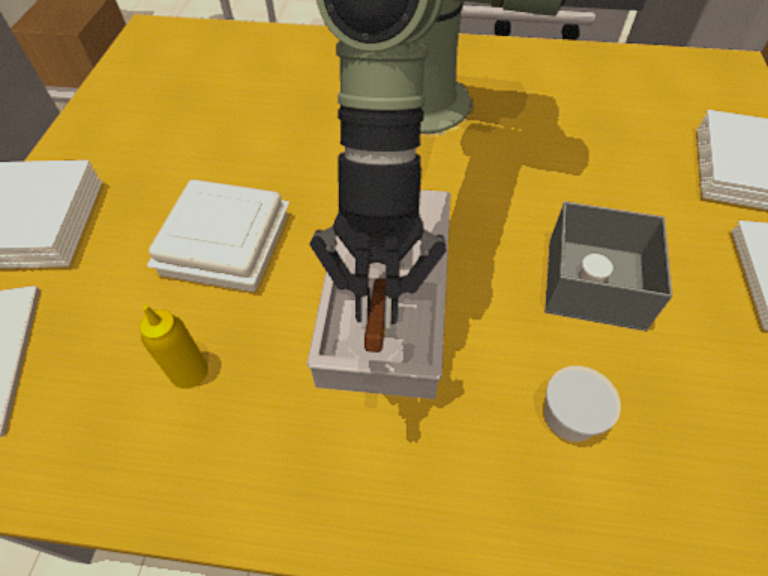

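View pics/top5.png

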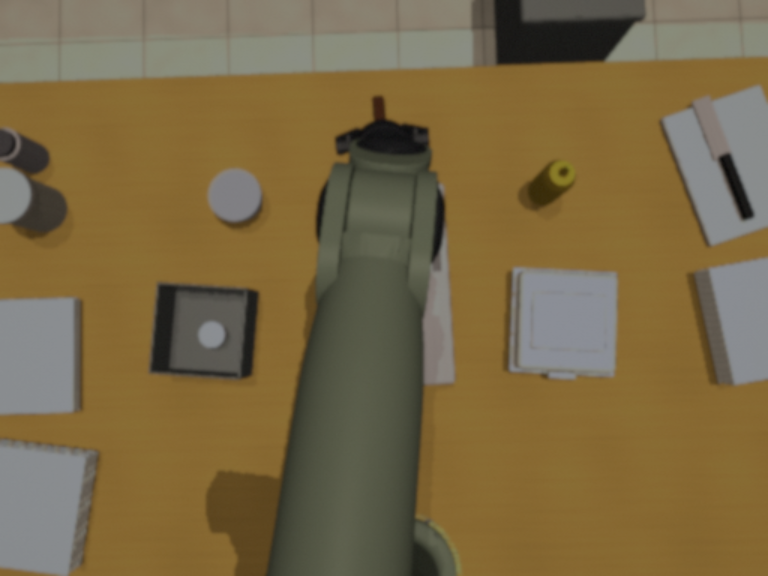

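The handle end sits at (373,333–350), matching the no-slip prediction, so the tip is at z≈0.17. I'll raise it a little for margin, check and hand in.

Run:
```python
from h import *
p=bot.read_position(); bot.move_linear([p[0]-.04,p[1]-.0025,p[2]+.04],.08); bot.wait(1.0)
print(bot.read_gripper_width(),bot.read_ft_force(),bot.read_moment(),bot.read_position(),np.abs(bot.read_joint_vel()).max(),bot.read_clock())
cv2.imwrite("pics/scene6.png",cv2.resize(bot.camera("scene")[100:300,150:350,::-1],None,fx=3,fy=3))
q=bot.read_tool_rot();M=R.from_quat(np.r_[q[1:],q[0]]).as_matrix();u=M[:,2]*np.sign(M[0,2]);k=bot.calibration("scene");E=k["extrinsics"]
for s,h in((.265,0),(.265,.02),(0,0)):
    P=bot.read_position()+u*(s-.22)-M[:,1]*(h-.0035);v=k["mtx"]@(E[:3,:3]@P+E[:3,3]);print(P,(v[:2]/v[2]-[150,100])*3)
```

```text
0.1767654149208858 [-0.1755  0.9666 -1.7527] [ 0.0306  0.4629 -0.0043] [0.7097 0.002  0.3186] 0.0015364570942346628 22.175
[0.7508 0.0045 0.3371] [299.3753 286.1813]
[0.7412 0.0039 0.3546] [300.0877 247.7034]
[ 0.5187 -0.0101  0.21  ] [328.459  110.4848]
```

View pics/scene6.png

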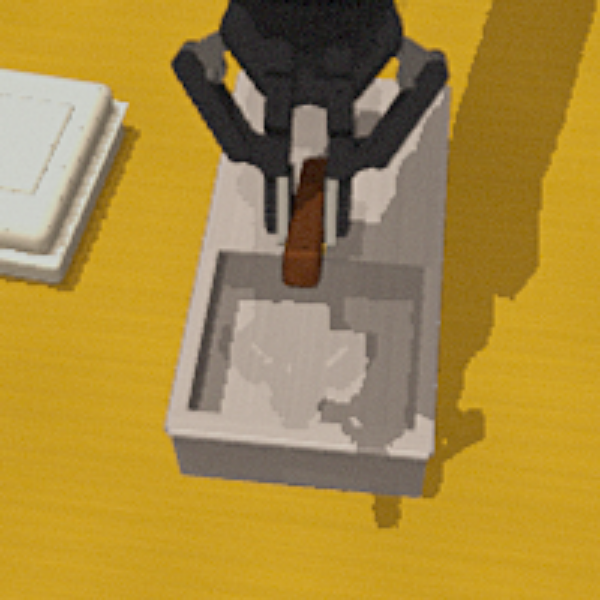

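```bash
python3 -c "
from cell import bot
bot.close_job()"
```

```text
the job is handed in; nothing more can be done
```

The job is handed in at about 22 s on the robot's clock, well under the 51 s limit. I dropped the dip pot into the tub first. Then I gripped the turner by its handle, tilted it up to about 0.5 rad while sliding it out through the opening, and lifted it clear.

**Final hold:** the arm was at rest. The wrist force read about 1.75 N, roughly the turner's weight. The handle's end appeared within a few pixels of where it should be if nothing had slipped. From that I put the blade's tip, the lowest part, at about z = 0.21 m, against a cover top at 0.078 m.

**Other checks:**
- The pot showed inside the tub in both camera views, and the pan's opening was empty.
- The takeaway box, squeeze bottle and deli cup looked unmoved. The bottle and cup were last seen just before the final 4 cm raise.
- None of the force-guarded extraction moves stopped on contact.

The gripper and arm hid the blade in the last pictures, so its height is calculated from the grip and not seen directly. No check failed or disagreed.

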